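Sort biscuit stamps through the gauge

ROBOT

A 6-joint arm with a two-finger parallel gripper is mounted at the origin on the work surface. World frame = base frame: x ahead of the robot, y to its left, z up, the work surface at z = 0. Lengths are in m, angles in rad, forces in N, time in s.
With the tool pointing down it reaches from about 0.25 to 0.725 m from the base axis. Payload 9.7 kg.
Tool frame: the origin (TCP) lies midway between the tips of the shut fingers; the grasp point (between the pads) lies 19 mm behind it; z points along the fingers, y is the line along which they close (so a half turn about z gives the same grasp; the last joint's range is limited). The gripper opens to 85 mm and grips with 20 to 120 N. Pads are 22 mm wide; open, the fingers measure 114 mm over their backs; the gripper's body (76 mm by 85 mm) begins 54 mm behind the grasp point. The pads swing forward as they close: fully open they stand 13 mm farther back than shut.
Start: joints at [1.186, 0.087, 0.176, 1.66, 0, 1.571], TCP at [0.206, 0.51, 0.231] pointing down, gripper open.
Joint ranges: [-3.13, 3.13], [-0.85, 1.81], [-1.15, 1.24], [-2.2, 2.28], [-1.44, 1.52], [-3.14, 3.14]. Speed limits (rad/s): [2.22, 2.22, 2.57, 3.14, 3.14, 3.14].

INTERFACE

Orientations are given as [roll, pitch, yaw] about the fixed x, y, z axes, in that order (R = Rz(yaw) Ry(pitch) Rx(roll)).
In Python, from workcell import ctrl, cams gives the robot as it stands (ctrl), with the cameras (cams).
- The arm moves only by the shell command python3 jog.py [OPENING], which reads ROWS from standard input. ROWS is a JSON list that holds a single list of rows (three levels of brackets), with 1 to 10 rows, each of 6 numbers: dx, dy, dz in m, then a rotation vector rx, ry, rz in rad; each row shifts and turns the commanded pose from where the row before left it, along the tool's axes as they then stand; what a row does not reach is not made up. A row lasts 1/8 s, in which the tool goes at most 0.0625 m and 0.188 rad, less where a joint would pass 70% of its speed; a pose out of reach is approached as far as the arm can. OPENING is the finger opening in m, set as the command begins (- or left out keeps the last). The fingers move at their own pace and stop on an object; the grip force is fixed at half the most. Time passes only in rows, so rows that do not move let the fingers close. It prints the time, the measured TCP pose, the force, the opening and the grip force at its end. Input that does not fit is refused with a message, and nothing moves.
- ctrl.get_obs(): the state, without advancing time (a new reading comes with each control period).
- cams.grab_frame(name): name is "scene" or "top" or "wrist"; returns a dict with "image" (480x640x3 uint8, red, green, blue), "vfov" (degrees; the focal length in pixels is half the picture's height over the tangent of half this angle, whatever the lens; pixels are square), "cx", "cy" (the principal point, pixels), "world_to_cam" (4x4, takes a point from world to camera coordinates). Camera axes: x right, y up, looking along -z (the intrinsics and any distortion apply to the point x, -y, -z); pixel columns grow to the right and rows downward; lengths in m; the calibration is good to about 2 mm. A picture is of the moment at which its call begins. There is no depth.
- ctrl.finish_job(): hands the job in; it is judged then, once.
The state is a dict: "time": time; "joint_pos": joint angles; "joint_vel": joint speeds; "effort": joint torques, N m; "position": TCP position; "ee_rot": TCP orientation; "ft_force": force on the tool from outside, world axes, zero at the start; "torque": the same for the moment, N m; "finger_gap": finger opening in m; "grip_force": force on a finger pad.
Only numpy, scipy, OpenCV 4.12 (cv2) and the standard library are available. Lean on these libraries where they do the work, as an engineer would, in place of code of your own. Each camera call takes 0.05 s, during which the arm holds its last target. There are 200 camera calls.

TASK

Two biscuit stamps have come back from the wash, and one of them is too big for the biscuit frames. Try them one at a time in the steel gauge on the white board: stand the stamp on the board in front of the gauge and slide it along up to the gauge and, if it fits, through. Leave the one that passes standing on the board, clear beyond the gauge; put the one that is stopped at the mouth into the wooden crate. Put each away before trying the next, and leave the other things on the counter where they are.

Things in the scene. Friction and masses are not known exactly. Their poses are not given: they have to be found in the camera images.
- stamp_a: one of two look-alike biscuit stamps, 160 g, standing on the counter: square aluminium foot 16 mm thick and on it an upright wooden bar handle 30 mm long (stamp's x), 16 mm thick (y), its top 78 mm above the underside. One stamp has a 50 mm square foot, the other 58 mm; which is not told, the gauge tells. Origin: centre of the foot's underside, z up
- stamp_b: one of two look-alike biscuit stamps, 160 g, standing on the counter: square aluminium foot 16 mm thick and on it an upright wooden bar handle 30 mm long (stamp's x), 16 mm thick (y), its top 78 mm above the underside. One stamp has a 50 mm square foot, the other 58 mm; which is not told, the gauge tells. Origin: centre of the foot's underside, z up
- gauge: white plastic board fixed to the counter, 10 mm thick, 140 mm wide, with a steel gauge on it: a short tunnel with a slotted roof. x runs along the lane from entrance to exit, z up; origin on the counter under the middle of the gauge. The board runs from x = -110 to +160 mm, y = -70 to +70 mm; the gauge from x = -20 to +20 mm, 94 mm wide outside, its top 36 mm above the counter
- gauge_mouth (a point): middle of the gauge's entrance, on the board's top. Cheeks 54 mm apart (62 mm at the mouth, narrowing over 4 mm), roof 22 mm above the board with an open slot 26 mm wide for the handle: a stamp enters only along the board with its bar handle in line with the lane, either way round. A 50 mm foot has 2 mm of room each side; a 58 mm foot stops at the mouth, its centre 27 mm before it
- gauge_exit (a point): point on the board's top in the middle of the clear part beyond the gauge (x = 90 mm in the board's frame); the clear part is 140 mm long
- crate: dark wooden open-topped crate fixed to the counter, 150 x 150 mm, 45 mm tall, walls 6 mm, floor 6 mm. Origin: centre of its underside
- sugar_jar: bystander: small glass jar with steel lid, 56 mm across, 75 mm tall; origin at the centre of its underside
- pastry_brush: bystander: pastry brush lying on the counter near the robot; origin under its middle
- spatula: bystander: spatula lying on the counter near the robot; origin under its middle
- cutter: bystander: thin steel ring cutter, 70 mm across, 35 mm tall; origin at the centre of its underside
- roll_1: bystander: bread roll about 84 mm across, 50 mm tall; origin at its underside
- roll_2: bystander: bread roll about 76 mm across, 46 mm tall; origin at its underside
- mug: bystander: white mug 76 mm across, 85 mm tall, handle at one side; origin at the centre of its underside

How it is judged:
By the outcome, as a careful person would: the job done as asked, in the order asked, and still so for the second after the job is handed in, with the robot touching nothing.
It also fails if it takes over 72 s, if anything falls off the work surface, if the arm or the gripper's body presses on something with over 40 N, if the wrist force passes 120 N, or if a joint passes its speed limit or range.

## Working session

There is one attempt and no reset: what is moved stays moved. The work goes in short steps, Python scripts to look and compute and a shell command to move; the robot and the scene stay as the last step left them, time stands still between calls to the robot, and variables do not carry over. Pictures are saved under pics/ and viewed, at most 10 in all, crops included, and the job is handed in when it is done.

```bash
ls; mkdir -p pics
cat > h.py <<'E'
import numpy as np, cv2
from workcell import ctrl, cams
def grab(n,f=None):
    d=cams.grab_frame(n)
    if f: cv2.imwrite('pics/'+f,d['image'][:,:,::-1])
    return d
E
python3 - <<'E'
from h import *
for n in ('top','scene'):
    d=grab(n,n+'0.png'); print({k:v for k,v in d.items() if k!='image'})
print(ctrl.get_obs())
E
```

```text
jog.py
pics
workcell.py
{'vfov': 54.23636412275155, 'cx': 315.45277258016625, 'cy': 238.24242133875424, 'world_to_cam': array([[ 0.03555222, -0.99936707,  0.00122356, -0.05696577],
       [ 0.9749397 ,  0.03495222,  0.21970643, -0.51880115],
       [-0.21961014, -0.00661815,  0.97556527, -0.96995189],
       [ 0.        ,  0.        ,  0.        ,  1.        ]])}
{'vfov': 52.095859461325205, 'cx': 323.59827376299967, 'cy': 235.39884304857907, 'world_to_cam': array([[ 0.50075997,  0.86551201, -0.0113316 , -0.23533828],
       [-0.71634623,  0.42173462,  0.55586688,  0.35398904],
       [ 0.48588839, -0.27023854,  0.83119408, -1.43218747],
       [ 0.        ,  0.        ,  0.        ,  1.        ]])}
{'time': 0.1, 'joint_pos': array([1.18600395e+00, 8.74102545e-02, 1.75237003e-01, 1.65979705e+00,
       1.97248267e-05, 1.57084885e+00]), 'joint_vel': array([ 0.00130499,  0.00031923,  0.00310831,  0.00160677, -0.00020823,
       -0.00136251]), 'effort': array([ 6.32262836e-04, -5.21562839e+01,  4.65655124e+01,  1.59118522e-02,
        6.64218828e-05, -4.86679915e-05]), 'position': array([0.206373  , 0.50960268, 0.23066324]), 'ee_rot': array([-3.14041868e+00, -1.96631534e-05,  2.75674773e+00]), 'ft_force': array([-0.3094181 ,  0.97873167, -0.27698349]), 'torque': array([ 0.01268974, -0.05987595,  0.03976137]), 'grip_force': 0.0, 'finger_gap': 0.08565430983258009}
```

View pics/top0.png

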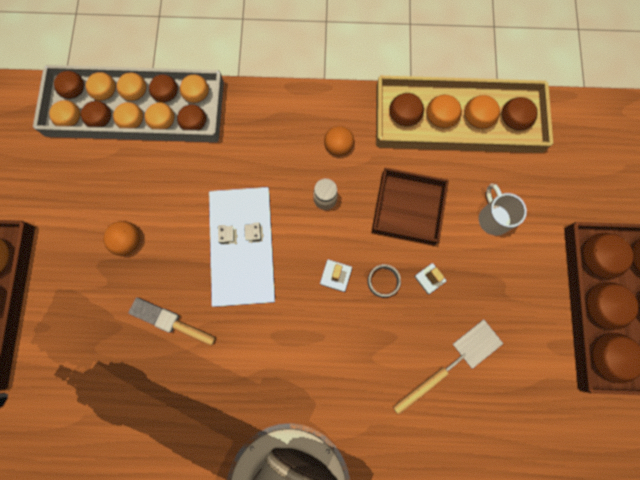

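View pics/scene0.png

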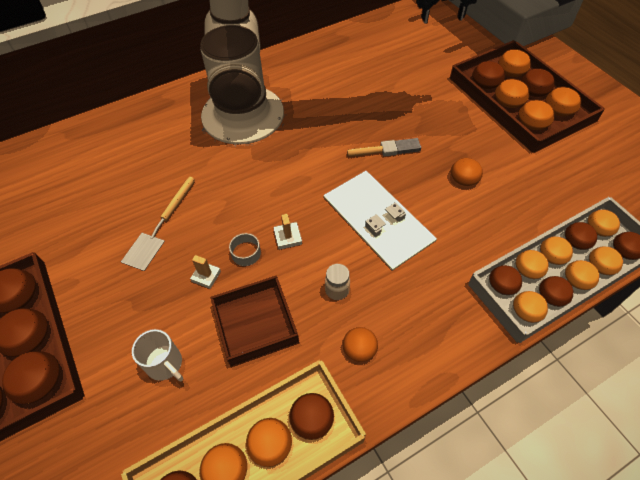

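The top view shows the board (corners about (209,190), (268,187), (274,302), (212,305)) with the gauge at about row 233. The long, clear part is on the robot's side, so the lane runs towards the robot. The stamps are at (337,275) and (431,278), the crate at (410,206), the cutter at (384,280) and the jar at (326,193). I'll zoom in for accuracy.

```bash
cat >> h.py <<'E'
def ray(d,uv,z):
    """pixels -> world points on plane(s) z"""
    W=d['world_to_cam']; R,t=W[:3,:3],W[:3,3]; f=240/np.tan(np.radians(d['vfov']/2))
    uv=np.atleast_2d(np.float64(uv)); c=np.c_[(uv[:,0]-d['cx'])/f,-(uv[:,1]-d['cy'])/f,-np.ones(len(uv))]
    o=-R.T@t; v=c@R; return o+v*((z-o[2])/v[:,2])[:,None]
def proj(d,P):
    W=d['world_to_cam']; f=240/np.tan(np.radians(d['vfov']/2)); c=np.atleast_2d(P)@W[:3,:3].T+W[:3,3]
    return np.c_[d['cx']-f*c[:,0]/c[:,2], d['cy']+f*c[:,1]/c[:,2]]
E
python3 - <<'E'
from h import *
d=grab('top'); im=d['image'][:,:,::-1]
a=cv2.resize(im[250:300,310:455],None,fx=5.5,fy=5.5,interpolation=cv2.INTER_CUBIC)
b=cv2.resize(im[180:312,200:282],None,fx=4,fy=4,interpolation=cv2.INTER_CUBIC)
c=np.zeros((275,797,3),np.uint8)
cv2.imwrite('pics/crop1.png',a)
s=grab('scene'); 
hsv=cv2.cvtColor(im,cv2.COLOR_BGR2HSV)
white=((hsv[...,1]<70)&(hsv[...,2]>150)).astype(np.uint8)
n,l,st,ce=cv2.connectedComponentsWithStats(white)
for i in range(1,n):
    if st[i,4]>80 and st[i,0]>150 and st[i,0]<560 and st[i,1]>100 and st[i,1]<420:
        r=cv2.minAreaRect(np.argwhere(l==i)[:,::-1].astype(np.float32)); box=cv2.boxPoints(r)
        z=0.01 if st[i,4]>2000 else 0.016
        p=ray(d,box,z); print(st[i],np.round(r[0],1),r[1],r[2]); print(np.round(p[:,:2],4).tolist(), p.mean(0).round(4))
E
```

```text
[315 179  22  21 350] [325.3 189.3] (20.50609588623047, 19.798988342285156) 45.0
[[0.6475, -0.0235], [0.6833, -0.0552], [0.6487, -0.0902], [0.6134, -0.0585]] [ 0.6482 -0.0569  0.016 ]
[487 185  40  42 542] [504.3 207.4] (45.615779876708984, 32.64659118652344) 26.56505012512207
[[0.606, -0.4087], [0.6785, -0.4458], [0.6319, -0.5383], [0.5607, -0.5002]] [ 0.6193 -0.4732  0.016 ]
[ 209  187   66  120 7087] [239.9 246.5] (116.66751098632812, 63.825740814208984) 86.90594482421875
[[0.6382, 0.226], [0.6521, 0.0767], [0.3801, 0.047], [0.3675, 0.1882]] [0.5095 0.1345 0.01  ]
[320 260  32  32 562] [335.7 275.2] (26.61477279663086, 26.54125213623047) 17.10272979736328
[[0.4255, -0.05], [0.4837, -0.0657], [0.4678, -0.1235], [0.4101, -0.1072]] [ 0.4468 -0.0866  0.016 ]
[416 263  30  31 311] [430.3 277.9] (23.701879501342773, 21.792251586914062) 51.8427734375
[[0.4527, -0.2631], [0.4847, -0.3021], [0.4435, -0.3341], [0.412, -0.2952]] [ 0.4482 -0.2986  0.016 ]
[155 310  22  22 310] [165.2 320.1] (16.54690170288086, 18.782970428466797) 26.56505012512207
[[0.3228, 0.3095], [0.3599, 0.2951], [0.3449, 0.2608], [0.3081, 0.2754]] [0.3339 0.2852 0.016 ]
[ 447  320   55   50 1245] [469.6 349.9] (30.922407150268555, 59.189857482910156) 51.34019470214844
[[0.2778, -0.3098], [0.3604, -0.4131], [0.3099, -0.4529], [0.2291, -0.35]] [ 0.2943 -0.3814  0.016 ]
```

View pics/crop1.png

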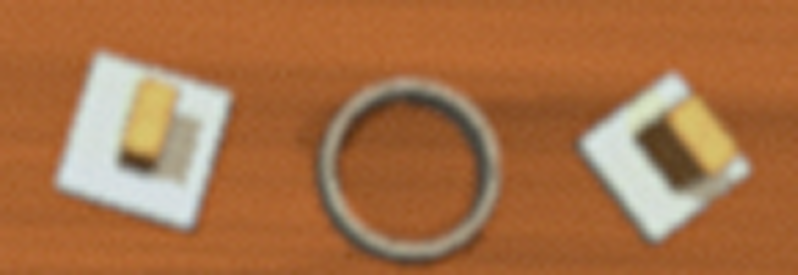

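The left stamp's foot measures about 59 mm and the right one's about 51 mm, though the gauge decides. Next, precise poses from both cameras.

```bash
cat > m.py <<'E'
from h import *
from scipy.optimize import least_squares
def rect(d,mask,z):
    p=np.argwhere(mask)[:,::-1]; h=cv2.convexHull(p.astype(np.float32))[:,0]
    w=ray(d,h,z)[:,:2]; r=cv2.minAreaRect((w*1000).astype(np.float32)); return r
def comp(m,box):
    k=np.zeros_like(m,np.uint8); x0,y0,x1,y1=box; k[y0:y1,x0:x1]=m[y0:y1,x0:x1]
    n,l,st,_=cv2.connectedComponentsWithStats(k); return l==1+np.argmax(st[1:,4])
def show(n,r): print(n,'c',np.round(r[0],1),'size',np.round(r[1],1),'ang',round(r[2],1))
if __name__=='__main__':
    T=grab('top');S=grab('scene')
    for d,nm,bx in ((T,'top',dict(L=(312,255,360,297),R=(412,258,452,298),board=(200,180,282,312),crate=(365,160,455,250))),(S,'scene',dict(L=(268,208,306,255),R=(185,248,222,292),board=(315,165,445,275),crate=(205,270,305,370)))):
        hsv=cv2.cvtColor(d['image'],cv2.COLOR_RGB2HSV); H,s,v=[hsv[...,i].astype(int) for i in range(3)]
        white=(s<80)&(v>135); yel=(H>=16)&(H<=28)&(s>90)&(v>150); dark=v<85
        for k in 'LR':
            show(nm+' foot '+k,rect(d,comp(white,bx[k]),.016))
            show(nm+' bar '+k,rect(d,comp(yel,bx[k]),.078))
        show(nm+' board',rect(d,comp(white,bx['board']),.010)); show(nm+' crate',rect(d,comp(dark,bx['crate']),.045))
    im=T['image'][:,:,::-1]; a=cv2.resize(im[160:310,200:282],None,fx=4,fy=4,interpolation=cv2.INTER_CUBIC)
    im=S['image'][:,:,::-1]; b=cv2.resize(im[165:275,315:440],(450,396),interpolation=cv2.INTER_CUBIC)
    c=np.zeros((600,800,3),np.uint8); c[:600,:328]=a; c[:396,340:790]=b; cv2.imwrite('pics/crop2.png',c)
E
python3 m.py
```

```text
top foot L c [446.9 -86.6] size [60.  60.7] ang 74.2
top bar L c [446.2 -86.3] size [14.8 28. ] ang 77.5
top foot R c [ 448.  -298.3] size [52.8 51.4] ang 37.2
top bar R c [ 448.3 -298.6] size [28.2 16. ] ang 38.3
top board c [509.7 132.6] size [271.9 142.3] ang 6.3
top crate c [ 611.8 -250.5] size [141.8 140.3] ang 80.3
scene foot L c [449.  -88.8] size [57.4 57.3] ang 74.3
scene bar L c [449.7 -89. ] size [15.2 28.8] ang 77.2
scene foot R c [ 449.5 -301.1] size [49.4 49.4] ang 37.9
scene bar R c [ 449.7 -301.1] size [28.7 14.3] ang 37.2
scene board c [512.6 130.7] size [270.2 140.3] ang 6.2
scene crate c [ 612.2 -254.5] size [147.1 140.1] ang 80.2
```

View pics/crop2.png

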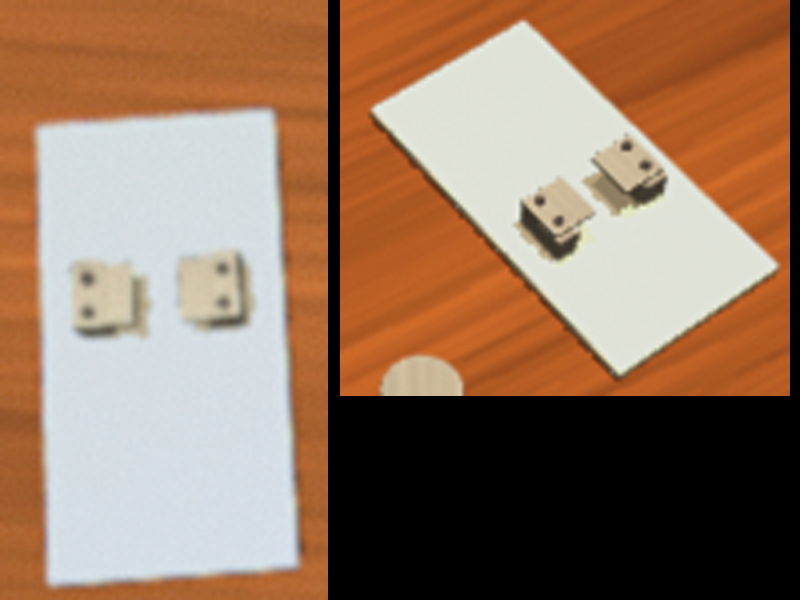

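The view confirms the gauge sits towards the far end of the board, so the entrance is on the far side and the lane runs towards the robot. The averaged poses, from both cameras, in mm and degrees:
- **Left stamp:** (448, -88), bar at -15°.
- **Right stamp:** (449, -300), bar at 37.8°.
- **Gauge:** (536, 134.4), lane line at 6.25°.
- **Crate:** (612, -252).

First I turn the tool.

```bash
cat > go.py <<'E'
import sys; from h import *
from scipy.spatial.transform import Rotation as Ro
# usage: go.py x y z yaw(deg): displacement needed, in tool axes as they stand, + turn rz
x,y,z,yaw=map(float,sys.argv[1:5]); o=ctrl.get_obs()
R=Ro.from_euler('xyz',o['ee_rot']); Rt=Ro.from_euler('xyz',[np.pi,0,np.radians(yaw)])
D=np.array([x,y,z])-o['position']
print('d',R.inv().apply(D).round(4),'d after turn',Rt.inv().apply(D).round(4),'rot',(R.inv()*Rt).as_rotvec().round(4),'t',round(o['time'],2),'q',o['joint_pos'].round(2))
E
echo '[[[0, 0, 0, 0, 0, 0.188], [0, 0, 0, 0, 0, 0.188], [0, 0, 0, 0, 0, 0.188], [0, 0, 0, 0, 0, 0.188], [0, 0, 0, 0, 0, 0.188], [0, 0, 0, 0, 0, 0.188], [0, 0, 0, 0, 0, 0.188], [0, 0, 0, 0, 0, 0.188]]]' | python3 jog.py 0.05
echo '[[[0, 0, 0, 0, 0, 0.188], [0, 0, 0, 0, 0, 0.188], [0, 0, 0, 0, 0, 0.188], [0, 0, 0, 0, 0, 0.188], [0, 0, 0, 0, 0, 0.188], [0, 0, 0, 0, 0, 0.188], [0, 0, 0, 0, 0, 0.188], [0, 0, 0, 0, 0, 0.188], [0, 0, 0, 0, 0, 0]]]' | python3 jog.py
python3 go.py .448 -.088 .18 -15
```

```text
time: 1.3
position: [0.2065, 0.5097, 0.2312]
ee_rot: [-3.142, 0.0, 1.251]
ft_force: [0.4, 0.1, -0.2]
finger_gap: 0.05
grip_force: 0.0
time: 2.42
position: [0.4463, 0.2293, 0.2316]
ee_rot: [-2.903, 0.171, 0.341]
ft_force: [-0.2, -0.0, -0.4]
finger_gap: 0.0498
grip_force: 0.0
d [-0.0942  0.3073 -0.0039] d after turn [0.0837 0.306  0.0516] rot [-0.1788  0.2369  0.5782] t 2.42 q [0.34 0.13 0.19 1.81 0.24 3.14]
```

Joint 6 follows q1 - yaw + π, so I was turning it towards its limit. I'll turn back and use the opposite family (yaw 165°).

```bash
echo '[[[0, 0, 0, 0, 0, -0.188], [0, 0, 0, 0, 0, -0.188], [0, 0, 0, 0, 0, -0.188], [0, 0, 0, 0, 0, -0.188], [0, 0, 0, 0, 0, -0.188], [0, 0, 0, 0, 0, -0.188], [0, 0, 0, 0, 0, -0.188]]]' | python3 jog.py
python3 go.py .448 -.088 .18 165
```

```text
time: 3.3
position: [0.4446, 0.233, 0.2321]
ee_rot: [-2.914, -0.184, 1.626]
ft_force: [0.6, 0.4, 0.1]
finger_gap: 0.0498
grip_force: 0.0
d [-0.3248 -0.0158 -0.0041] d after turn [-0.0864 -0.3092  0.0521] rot [-0.0809 -0.3003 -1.223 ] t 3.3 q [0.35 0.13 0.19 1.81 0.24 1.82]
```

```bash
echo '[[[0, 0, 0, -0.0116, -0.0429, -0.1747], [0, 0, 0, -0.0116, -0.0429, -0.1747], [0, 0, 0, -0.0116, -0.0429, -0.1747], [0, 0, 0, -0.0116, -0.0429, -0.1747], [0, 0, 0, -0.0116, -0.0429, -0.1747], [0, 0, 0, -0.0116, -0.0429, -0.1747], [0, 0, 0, -0.0116, -0.0429, -0.1747], [0, 0, 0, 0, 0, 0]]]' | python3 jog.py
python3 go.py .448 -.088 .18 165
```

```text
time: 4.3
position: [0.4442, 0.233, 0.2326]
ee_rot: [-3.141, -0.0, 2.873]
ft_force: [-0.2, 0.1, -0.4]
finger_gap: 0.05
grip_force: 0.0
d [-0.0889 -0.3084  0.0529] d after turn [-0.0868 -0.3091  0.0526] rot [-0.0009 -0.0001 -0.0069] t 4.3 q [ 0.48 -0.03  0.06  1.66 -0.    0.75]
```

```bash
echo '[[[-0.0124, -0.0441, 0.0075, 0, 0, -0.007], [-0.0124, -0.0441, 0.0075, 0, 0, 0], [-0.0124, -0.0441, 0.0075, 0, 0, 0], [-0.0124, -0.0441, 0.0075, 0, 0, 0], [-0.0124, -0.0441, 0.0075, 0, 0, 0], [-0.0124, -0.0441, 0.0075, 0, 0, 0], [-0.0124, -0.0441, 0.0075, 0, 0, 0], [0, 0, 0, 0, 0, 0], [0, 0, 0, 0, 0, 0]]]' | python3 jog.py
python3 go.py .448 -.088 .038 165
python3 - <<'E'
from h import *
d=grab('wrist'); im=d['image'][:,:,::-1].copy()
a=np.radians(165); c=np.array([.448,-.088]); R=np.array([[np.cos(a),-np.sin(a)],[np.sin(a),np.cos(a)]])
q=np.array([[1,1],[1,-1],[-1,-1],[-1,1]])
for h,z in (((.015,.008),.078),((.029,.029),.016)):
    P=np.c_[(q*h)@R.T+c,np.full(4,z)]; cv2.polylines(im,[np.round(proj(d,P)).astype(np.int32)],True,(0,0,255))
cv2.imwrite('pics/w1.png',im)
E
```

```text
time: 5.42
position: [0.4483, -0.0882, 0.1801]
ee_rot: [-3.14, -0.001, 2.876]
ft_force: [-0.0, 0.3, -0.6]
finger_gap: 0.0503
grip_force: 0.0
d [0.0002 0.0003 0.1421] d after turn [4.000e-04 1.000e-04 1.421e-01] rot [-0.0013 -0.0015 -0.0036] t 5.42 q [-0.19 -0.15 -0.15  1.57 -0.    0.07]
```

View pics/w1.png

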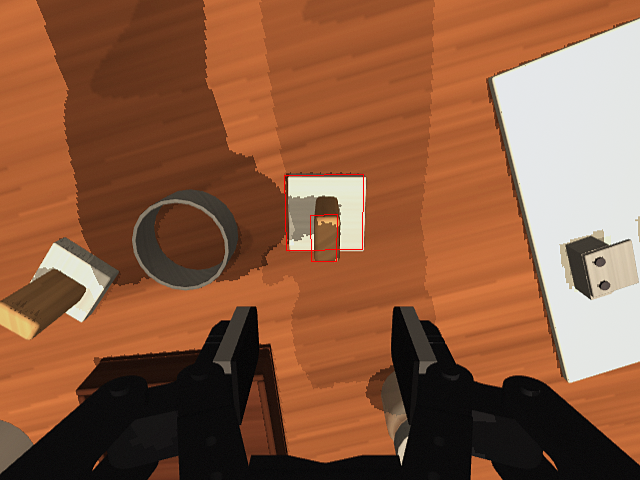

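The projected outline sits on the stamp: bar top at (325,238), foot at (325,212), within a millimetre or two. I descend and grip.

```bash
echo '[[[0, 0, 0.0355, 0, 0, -0.004], [0, 0, 0.0355, 0, 0, 0], [0, 0, 0.0355, 0, 0, 0], [0, 0, 0.0355, 0, 0, 0], [0, 0, 0, 0, 0, 0]]]' | python3 jog.py
echo '[[[0, 0, 0, 0, 0, 0], [0, 0, 0, 0, 0, 0], [0, 0, 0, 0, 0, 0], [0, 0, 0, 0, 0, 0], [0, 0, 0, 0, 0, 0]]]' | python3 jog.py 0
echo '[[[0, 0, -0.04, 0, 0, 0], [0, 0, -0.04, 0, 0, 0], [0, 0, -0.04, 0, 0, 0], [0, 0, 0, 0, 0, 0]]]' | python3 jog.py
python3 go.py .6056 .142 .158 186.25
```

```text
time: 6.1
position: [0.4466, -0.0873, 0.0362]
ee_rot: [-3.14, -0.005, 2.884]
ft_force: [-0.6, 0.6, -0.4]
finger_gap: 0.0501
grip_force: 0.0
time: 6.72
position: [0.4492, -0.0887, 0.0399]
ee_rot: [-3.141, 0.002, 2.883]
ft_force: [-0.0, 3.6, 6.7]
finger_gap: 0.0158
grip_force: 62.5
time: 7.22
position: [0.4497, -0.0889, 0.1617]
ee_rot: [-3.14, 0.005, 2.883]
ft_force: [0.4, 0.3, -1.9]
finger_gap: 0.0153
grip_force: 61.3
d [-0.0915  0.2632  0.0037] d after turn [-0.1801  0.2126  0.0037] rot [-0.0024  0.0047 -0.368 ] t 7.22 q [-0.19 -0.15 -0.19  1.53 -0.    0.06]
```

```bash
echo '[[[0, 0, 0, 0, 0, -0.184], [0, 0, 0, 0, 0, -0.184], [-0.03, 0.0354, 0, 0, 0, 0], [-0.03, 0.0354, 0, 0, 0, 0], [-0.03, 0.0354, 0, 0, 0, 0], [-0.03, 0.0354, 0, 0, 0, 0], [-0.03, 0.0354, 0, 0, 0, 0], [-0.03, 0.0354, 0, 0, 0, 0], [0, 0, 0, 0, 0, 0], [0, 0, 0, 0, 0, 0]]]' | python3 jog.py
python3 go.py .6056 .142 .051 186.25
python3 - <<'E'
from h import *
d=grab('wrist','w2.png')
E
```

```text
time: 8.48
position: [0.6035, 0.142, 0.1565]
ee_rot: [-3.14, -0.003, -3.032]
ft_force: [0.1, 0.0, -2.2]
finger_gap: 0.0154
grip_force: 61.3
d [-0.0024 -0.      0.1055] d after turn [-0.0021 -0.0002  0.1055] rot [-0.0018 -0.0031  0.0005] t 8.47 q [ 0.23  0.24  0.21  1.54 -0.    0.12]
```

View pics/w2.png

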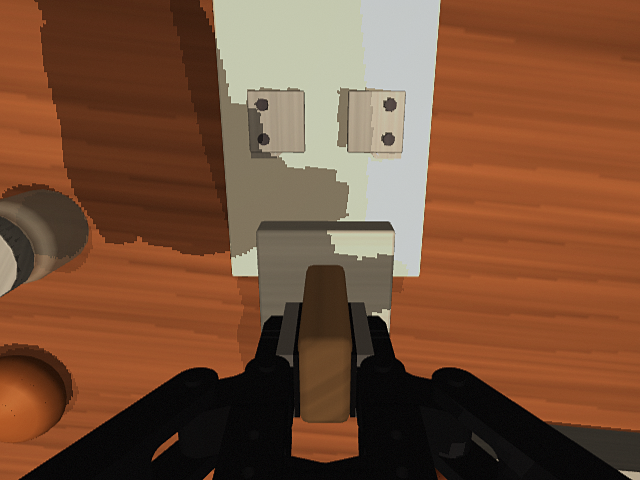

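The stamp is square to the lane and centred (foot centre column 326, slot centre 326). I lower it to the board.

```bash
echo '[[[-0.002, 0, 0.035, 0, 0, 0], [0, 0, 0.035, 0, 0, 0], [0, 0, 0.03, 0, 0, 0], [0, 0, 0, 0, 0, 0], [0, 0, 0.003, 0, 0, 0], [0, 0, 0, 0, 0, 0]]]' | python3 jog.py
echo '[[[0, 0, 0.002, 0, 0, 0], [0, 0, 0, 0, 0, 0]]]' | python3 jog.py
python3 go.py .6056 .142 .049 186.25
```

```text
time: 9.28
position: [0.6065, 0.1422, 0.0561]
ee_rot: [-3.14, 0.001, -3.033]
ft_force: [-0.6, 0.0, -1.1]
finger_gap: 0.015
grip_force: 61.2
time: 9.52
position: [0.606, 0.1423, 0.0528]
ee_rot: [-3.14, -0.001, -3.032]
ft_force: [-0.8, -0.0, -1.4]
finger_gap: 0.0154
grip_force: 61.2
d [ 0.0004 -0.0003  0.0038] d after turn [ 0.0004 -0.0003  0.0038] rot [-0.0013 -0.0009  0.0004] t 9.53 q [ 0.23  0.26  0.03  1.34 -0.    0.12]
```

```bash
echo '[[[0, 0, 0.0015, 0, 0, 0], [0, 0, 0, 0, 0, 0]]]' | python3 jog.py; echo '[[[0, 0, 0.0015, 0, 0, 0], [0, 0, 0, 0, 0, 0]]]' | python3 jog.py | egrep 'pos|ft';  echo '[[[0, 0, 0.001, 0, 0, 0], [0, 0, 0, 0, 0, 0]]]' | python3 jog.py | egrep 'pos|ft'
```

```text
time: 9.78
position: [0.6057, 0.1423, 0.0508]
ee_rot: [-3.14, -0.002, -3.032]
ft_force: [-0.6, -0.3, -2.1]
finger_gap: 0.0153
grip_force: 61.2
position: [0.6059, 0.1424, 0.05]
ft_force: [-1.1, 0.2, 3.5]
position: [0.606, 0.1424, 0.0499]
ft_force: [-5.1, -0.5, 9.2]
```

Contact at TCP z 0.050. Now I slide along the lane (tool +x), easing as it nears the mouth.

```bash
echo '[[[0.005, 0, -0.0008, 0, 0, 0], [0.005, 0, 0, 0, 0, 0], [0.005, 0, 0, 0, 0, 0], [0.003, 0, 0, 0, 0, 0], [0, 0, 0, 0, 0, 0]]]' | python3 jog.py | egrep 'time|pos|ft'
for i in 1; do echo '[[[0.003, 0, 0, 0, 0, 0], [0, 0, 0, 0, 0, 0]]]' | python3 jog.py | egrep 'pos|ft'; done
echo '[[[0.002, 0, 0, 0, 0, 0], [0, 0, 0, 0, 0, 0]]]' | python3 jog.py | egrep 'pos|ft'
```

```text
time: 10.9
position: [0.5878, 0.1403, 0.0499]
ft_force: [-0.6, -0.0, 6.4]
position: [0.585, 0.14, 0.0499]
ft_force: [0.8, 0.4, 5.9]
position: [0.5838, 0.14, 0.0499]
ft_force: [5.2, 0.9, 4.2]
```

```bash
echo '[[[0.002, 0, 0, 0, 0, 0], [0, 0, 0, 0, 0, 0]]]' | python3 jog.py | egrep 'pos|ft'
echo '[[[0.002, 0, 0, 0, 0, 0], [0, 0, 0, 0, 0, 0]]]' | python3 jog.py | egrep 'pos|ft'
python3 - <<'E'
from h import *
d=grab('wrist'); s=grab('scene'); im=np.vstack([cv2.resize(d['image'],(400,300))]); b=cv2.resize(s['image'][165:275,315:440],(400,352))
c=np.zeros((360,800,3),np.uint8); c[:300,:400]=im; c[:352,400:]=b; cv2.imwrite('pics/w3.png',c[:,:,::-1])
E
```

```text
position: [0.583, 0.14, 0.0502]
ft_force: [10.4, 2.2, 1.1]
position: [0.5816, 0.1399, 0.0507]
ft_force: [12.0, 2.2, 3.8]
```

View pics/w3.png

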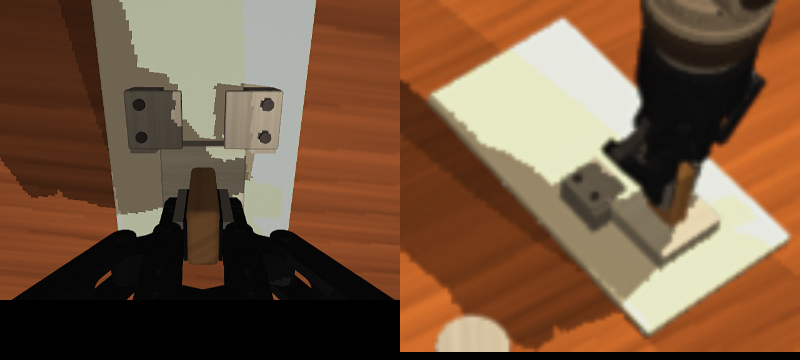

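The picture shows the foot's front edge just caught in the mouth at about (200,145), with force rising to 12 N. This stamp is stopped, as a 58 mm foot should be. I back off, lift and carry it to the crate.

```bash
echo '[[[-0.004, 0, 0, 0, 0, 0], [-0.006, 0, 0, 0, 0, 0], [0, 0, -0.04, 0, 0, 0], [0, 0, -0.04, 0, 0, 0], [0, 0, -0.035, 0, 0, 0], [0, 0, 0, 0, 0, 0.14], [0, 0, 0, 0, 0, 0.14], [0, 0, 0, 0, 0, 0]]]' | python3 jog.py | egrep 'time|pos|rot|ft|gap'
python3 go.py .612 -.2525 .165 170.2
```

```text
time: 13.0
position: [0.5882, 0.1404, 0.1632]
ee_rot: [-3.139, -0.003, 2.972]
ft_force: [0.1, -0.2, -1.4]
finger_gap: 0.0152
d [-0.0898 -0.3833 -0.0011] d after turn [-0.0903 -0.3832 -0.0018] rot [-0.0025 -0.0034  0.0013] t 13.0 q [ 0.23  0.21  0.18  1.55 -0.    0.4 ]
```

```bash
echo '[[[-0.0113, -0.0479, 0, 0, 0, 0], [-0.0113, -0.0479, 0, 0, 0, 0], [-0.0113, -0.0479, 0, 0, 0, 0], [-0.0113, -0.0479, 0, 0, 0, 0], [-0.0113, -0.0479, 0, 0, 0, 0], [-0.0113, -0.0479, 0, 0, 0, 0], [-0.0113, -0.0479, 0, 0, 0, 0], [-0.0113, -0.0479, 0, 0, 0, 0], [0, 0, 0, 0, 0, 0], [0, 0, 0, 0, 0, 0]]]' | python3 jog.py | egrep 'time|pos|rot|ft|gap'
python3 go.py .612 -.2525 .05 170.2
python3 - <<'E'
from h import *
d=grab('wrist','w4.png')
E
```

```text
time: 14.25
position: [0.6126, -0.2521, 0.1641]
ee_rot: [-3.141, -0.003, 2.973]
ft_force: [0.2, 0.0, -1.0]
finger_gap: 0.0155
d [ 0.0003 -0.0004  0.1141] d after turn [ 0.0006 -0.0005  0.1141] rot [-0.001  -0.0025  0.002 ] t 14.25 q [-0.39  0.35  0.36  1.58 -0.   -0.22]
```

View pics/w4.png

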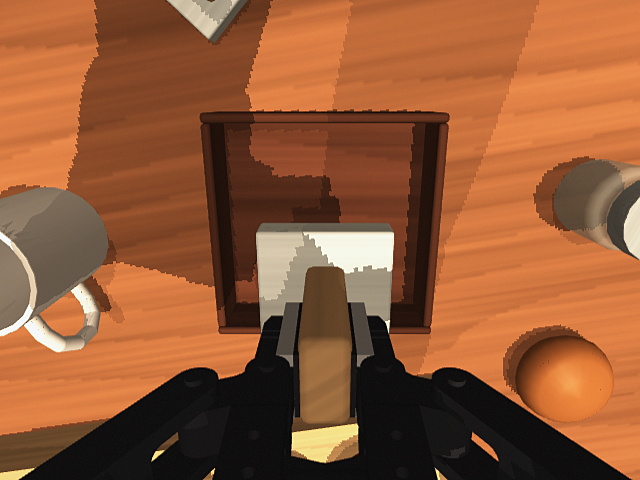

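Over the crate, laterally centred (column 326). Lowering.

```bash
echo '[[[0, 0, 0.035, 0, 0, 0], [0, 0, 0.035, 0, 0, 0], [0, 0, 0.035, 0, 0, 0], [0, 0, 0.006, 0, 0, 0], [0, 0, 0, 0, 0, 0], [0, 0, 0, 0, 0, 0]]]' | python3 jog.py | egrep 'time|pos|rot|ft|gap'
echo '[[[0, 0, 0.002, 0, 0, 0], [0, 0, 0, 0, 0, 0], [0, 0, 0, 0, 0, 0]]]' | python3 jog.py | egrep 'pos|ft'
echo '[[[0, 0, 0.002, 0, 0, 0], [0, 0, 0, 0, 0, 0], [0, 0, 0, 0, 0, 0]]]' | python3 jog.py | egrep 'pos|ft'
echo '[[[0, 0, 0.0015, 0, 0, 0], [0, 0, 0, 0, 0, 0], [0, 0, 0, 0, 0, 0]]]' | python3 jog.py | egrep 'pos|ft'
```

```text
time: 15.05
position: [0.6139, -0.2526, 0.056]
ee_rot: [-3.139, 0.002, 2.972]
ft_force: [-0.8, 0.2, -1.3]
finger_gap: 0.0153
position: [0.613, -0.2527, 0.0521]
ft_force: [-0.2, -0.5, -1.6]
position: [0.6129, -0.2526, 0.0498]
ft_force: [-0.4, 0.4, -1.5]
position: [0.6129, -0.2526, 0.0484]
ft_force: [-0.1, 0.5, -0.8]
```

```bash
echo '[[[0, 0, 0.0015, 0, 0, 0], [0, 0, 0, 0, 0, 0], [0, 0, 0, 0, 0, 0]]]' | python3 jog.py | egrep 'pos|ft'
echo '[[[0, 0, 0.001, 0, 0, 0], [0, 0, 0, 0, 0, 0], [0, 0, 0, 0, 0, 0]]]' | python3 jog.py | egrep 'pos|ft'
```

```text
position: [0.6129, -0.2526, 0.0469]
ft_force: [0.3, 0.4, -1.7]
position: [0.6131, -0.2526, 0.0461]
ft_force: [0.7, -0.8, 0.4]
```

```bash
echo '[[[0, 0, 0, 0, 0, 0], [0, 0, 0, 0, 0, 0], [0, 0, 0, 0, 0, 0]]]' | python3 jog.py 0.045 | egrep 'pos|ft|gap'
echo '[[[0, 0, -0.035, 0, 0, 0], [0, 0, -0.05, 0, 0, 0], [0, 0, -0.05, 0, 0, 0], [0, 0, 0, 0, 0, -0.166], [0, 0, 0, 0, 0, -0.166], [0, 0, 0, 0, 0, -0.166], [0, 0, 0, 0, 0, -0.166], [0, 0, 0, 0, 0, -0.166], [0, 0, 0, 0, 0, 0]]]' | python3 jog.py | egrep 'time|pos|rot|ft|gap'
python3 go.py .449 -.2997 .17 217.8
```

```text
position: [0.6129, -0.2526, 0.0459]
ft_force: [-0.1, 0.9, 0.7]
finger_gap: 0.0451
time: 18.42
position: [0.6131, -0.2524, 0.1809]
ee_rot: [-3.141, -0.002, -2.483]
ft_force: [-0.2, 0.1, -0.3]
finger_gap: 0.0451
d [0.1587 0.063  0.0112] d after turn [0.1586 0.0632 0.0109] rot [-0.0004 -0.0019 -0.0015] t 18.43 q [-0.39  0.36  0.39  1.61 -0.   -1.05]
```

```bash
echo '[[[0.0397, 0.0158, 0.0028, 0, 0, 0], [0.0397, 0.0158, 0.0028, 0, 0, 0], [0.0397, 0.0158, 0.0028, 0, 0, 0], [0.0397, 0.0158, 0.0028, 0, 0, 0], [0, 0, 0, 0, 0, 0], [0, 0, 0, 0, 0, 0]]]' | python3 jog.py | egrep 'time|pos|rot|ft|gap'
python3 go.py .449 -.2997 .038 217.8
python3 - <<'E'
from h import *
d=grab('wrist'); im=d['image'][:,:,::-1].copy()
a=np.radians(37.8); c=np.array([.449,-.2997]); R=np.array([[np.cos(a),-np.sin(a)],[np.sin(a),np.cos(a)]])
q=np.array([[1,1],[1,-1],[-1,-1],[-1,1]])
for h,z in (((.015,.008),.078),((.025,.025),.016)):
    P=np.c_[(q*h)@R.T+c,np.full(4,z)]; cv2.polylines(im,[np.round(proj(d,P)).astype(np.int32)],True,(0,0,255))
cv2.imwrite('pics/w5.png',im)
E
```

```text
time: 19.18
position: [0.4492, -0.2998, 0.1703]
ee_rot: [-3.14, -0.001, -2.485]
ft_force: [0.2, -0.4, 0.1]
finger_gap: 0.045
d [-1.000e-04  4.000e-04  1.323e-01] d after turn [1.000e-04 2.000e-04 1.323e-01] rot [-0.0012 -0.0014 -0.0031] t 19.18 q [-0.59  0.05  0.02  1.54 -0.   -1.24]
```

View pics/w5.png

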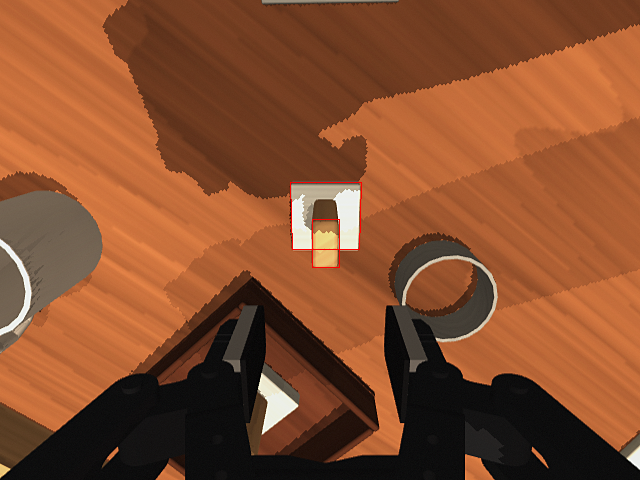

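The outline matches the second stamp (bar top at (326,243), foot at (326,216)), and the first stamp is visible inside the crate. I grip this one.

```bash
echo '[[[0, 0, 0.034, 0, 0, -0.003], [0, 0, 0.034, 0, 0, 0], [0, 0, 0.034, 0, 0, 0], [0, 0, 0.029, 0, 0, 0], [0, 0, 0, 0, 0, 0]]]' | python3 jog.py | egrep 'time|pos|ft'
echo '[[[0, 0, 0, 0, 0, 0], [0, 0, 0, 0, 0, 0], [0, 0, 0, 0, 0, 0], [0, 0, 0, 0, 0, 0], [0, 0, 0, 0, 0, 0]]]' | python3 jog.py 0
echo '[[[0, 0, -0.04, 0, 0, 0], [0, 0, -0.04, 0, 0, 0], [0, 0, -0.04, 0, 0, 0], [0, 0, 0, 0, 0, 0.184], [0, 0, 0, 0, 0, 0.184], [0, 0, 0, 0, 0, 0.184], [0, 0, 0, 0, 0, 0]]]' | python3 jog.py
python3 go.py .6056 .142 .158 186.25
```

```text
time: 19.85
position: [0.4482, -0.2987, 0.0367]
ft_force: [-0.7, 0.4, 0.2]
time: 20.48
position: [0.4497, -0.3003, 0.0405]
ee_rot: [-3.139, -0.0, -2.479]
ft_force: [1.3, 1.7, 5.6]
finger_gap: 0.0153
grip_force: 61.7
time: 21.35
position: [0.4487, -0.2998, 0.159]
ee_rot: [-3.14, -0.001, -3.03]
ft_force: [0.3, 0.3, -1.6]
finger_gap: 0.0153
grip_force: 60.7
d [-2.050e-01  4.216e-01  1.000e-04] d after turn [-0.2041  0.4221  0.001 ] rot [-0.0014 -0.0015  0.0023] t 21.35 q [-0.59  0.05 -0.01  1.52 -0.   -0.7 ]
```

```bash
echo '[[[-0.0204, 0.0422, 0, 0, 0, 0.002], [-0.0204, 0.0422, 0, 0, 0, 0], [-0.0204, 0.0422, 0, 0, 0, 0], [-0.0204, 0.0422, 0, 0, 0, 0], [-0.0204, 0.0422, 0, 0, 0, 0], [-0.0204, 0.0422, 0, 0, 0, 0], [-0.0204, 0.0422, 0, 0, 0, 0], [-0.0204, 0.0422, 0, 0, 0, 0], [-0.0204, 0.0422, 0, 0, 0, 0], [-0.0204, 0.0422, 0, 0, 0, 0]]]' | python3 jog.py | egrep 'time'
echo '[[[0, 0, 0, 0, 0, 0], [0, 0, 0.035, 0, 0, 0], [0, 0, 0.035, 0, 0, 0], [0, 0, 0.03, 0, 0, 0], [0, 0, 0, 0, 0, 0], [0, 0, 0, 0, 0, 0]]]' | python3 jog.py
python3 go.py .6056 .142 .051 186.25
```

```text
time: 22.6
time: 23.35
position: [0.6063, 0.1414, 0.0596]
ee_rot: [-3.14, 0.0, -3.032]
ft_force: [-0.3, 0.0, -0.5]
finger_gap: 0.0151
grip_force: 60.7
d [0.0006 0.0007 0.0086] d after turn [0.0006 0.0007 0.0086] rot [-0.0013  0.0001  0.0003] t 23.35 q [ 0.23  0.26  0.04  1.35 -0.    0.12]
```

```bash
echo '[[[0, 0.0007, 0.006, 0, 0, 0], [0, 0, 0, 0, 0, 0], [0, 0, 0, 0, 0, 0]]]' | python3 jog.py | egrep 'pos|ft'
echo '[[[0, 0, 0.0015, 0, 0, 0], [0, 0, 0, 0, 0, 0]]]' | python3 jog.py | egrep 'pos|ft'
echo '[[[0, 0, 0.0015, 0, 0, 0], [0, 0, 0, 0, 0, 0]]]' | python3 jog.py | egrep 'pos|ft'
```

```text
position: [0.6058, 0.1425, 0.0525]
ft_force: [-0.3, 0.1, -1.8]
position: [0.6057, 0.1424, 0.0506]
ft_force: [-0.5, 0.6, -2.4]
position: [0.6058, 0.1425, 0.0506]
ft_force: [-3.8, -1.3, 7.8]
```

```bash
python3 go.py .6056 .142 .051 186.25
python3 - <<'E'
from h import *
d=grab('wrist','w6.png')
E
```

```text
d [ 0.0003 -0.0005 -0.0004] d after turn [ 0.0003 -0.0004 -0.0004] rot [-0.0012 -0.0003 -0.0007] t 24.23 q [ 0.23  0.26  0.03  1.34 -0.    0.12]
```

View pics/w6.png

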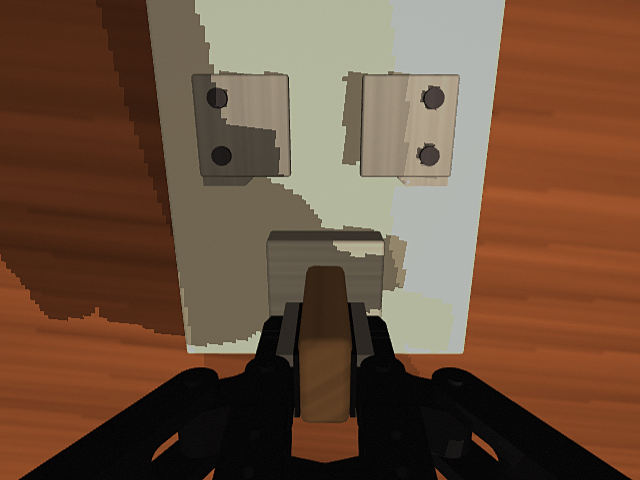

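That was picture 10, so no more viewing. The small stamp stands on the board, centred on the gauge (foot centre 325.5, gauge centre 325.5). I slide it on, watching the force.

```bash
echo '[[[0.005, 0, -0.0008, 0, 0, 0], [0.006, 0, 0, 0, 0, 0], [0.006, 0, 0, 0, 0, 0], [0.006, 0, 0, 0, 0, 0], [0, 0, 0, 0, 0, 0]]]' | python3 jog.py | egrep 'time|pos|ft'
echo '[[[0.004, 0, 0, 0, 0, 0], [0.004, 0, 0, 0, 0, 0], [0, 0, 0, 0, 0, 0]]]' | python3 jog.py | egrep 'pos|ft'
echo '[[[0.004, 0, 0, 0, 0, 0], [0.004, 0, 0, 0, 0, 0], [0, 0, 0, 0, 0, 0]]]' | python3 jog.py | egrep 'pos|ft'
```

```text
time: 24.9
position: [0.5823, 0.1399, 0.0506]
ft_force: [-1.2, 0.9, 7.0]
position: [0.5747, 0.1391, 0.0506]
ft_force: [1.3, 0.8, 7.2]
position: [0.5668, 0.1382, 0.0505]
ft_force: [1.0, 2.2, 7.2]
```

It's past the stopping point with little force. On through.

```bash
echo '[[[0.006, 0, 0, 0, 0, 0], [0.006, 0, 0, 0, 0, 0], [0.006, 0, 0, 0, 0, 0], [0.006, 0, 0, 0, 0, 0], [0, 0, 0, 0, 0, 0]]]' | python3 jog.py | egrep 'pos|ft'
echo '[[[0.008, 0, 0, 0, 0, 0], [0.008, 0, 0, 0, 0, 0], [0.008, 0, 0, 0, 0, 0], [0.008, 0, 0, 0, 0, 0], [0, 0, 0, 0, 0, 0]]]' | python3 jog.py | egrep 'pos|ft'
echo '[[[0.008, 0, 0, 0, 0, 0], [0.008, 0, 0, 0, 0, 0], [0.008, 0, 0, 0, 0, 0], [0.008, 0, 0, 0, 0, 0], [0, 0, 0, 0, 0, 0]]]' | python3 jog.py | egrep 'pos|ft'
python3 go.py .4465 .1246 .0505 186.25
```

```text
position: [0.5426, 0.1356, 0.0505]
ft_force: [-0.5, 1.0, 7.8]
position: [0.5105, 0.1321, 0.0505]
ft_force: [-2.6, 1.0, 9.1]
position: [0.4788, 0.1286, 0.0505]
ft_force: [-2.7, 0.5, 8.9]
d [ 0.0325 -0.0005  0.0001] d after turn [ 0.0325 -0.0005  0.    ] rot [-0.0011 -0.0017 -0.0006] t 27.52 q [ 0.26 -0.03 -0.3   1.31 -0.    0.15]
```

```bash
echo '[[[0.008, 0, 0, 0, 0, 0], [0.008, 0, 0, 0, 0, 0], [0.008, 0, 0, 0, 0, 0], [0.008, 0, 0, 0, 0, 0], [0, 0, 0, 0, 0, 0], [0, 0, -0.0004, 0, 0, 0], [0, 0, 0, 0, 0, 0]]]' | python3 jog.py | egrep 'pos|ft'
echo '[[[0, 0, 0, 0, 0, 0], [0, 0, 0, 0, 0, 0], [0, 0, 0, 0, 0, 0], [0, 0, 0, 0, 0, 0]]]' | python3 jog.py 0.045 | egrep 'pos|ft|gap|grip'
echo '[[[0, 0, -0.01, 0, 0, 0], [0, 0, -0.03, 0, 0, 0], [0, 0, -0.05, 0, 0, 0], [0, 0, -0.05, 0, 0, 0], [0, 0, -0.03, 0, 0, 0], [0, 0, 0, 0, 0, 0]]]' | python3 jog.py | egrep 'time|pos|ft|gap'
python3 - <<'E'
from h import *
d=grab('wrist'); W=d['image']
hsv=cv2.cvtColor(W,cv2.COLOR_RGB2HSV)
# bar top expected vs found in wrist picture
print(proj(d,[[.4465,.1246,.088],[.4465,.1246,.026]]).round(0))
H,s,v=[hsv[...,i].astype(int) for i in range(3)]
m=((H>=8)&(H<=28)&(s>80)).astype(np.uint8)
m[:,:230]=0;m[:,420:]=0;m[330:]=0
n,l,st,c=cv2.connectedComponentsWithStats(m); print(st[1:][st[1:,4]>150],c[1:][st[1:,4]>150])
E
```

```text
position: [0.447, 0.1252, 0.0505]
ft_force: [-1.9, 0.6, 6.6]
position: [0.4475, 0.1252, 0.0504]
ft_force: [0.1, 0.0, -0.1]
finger_gap: 0.0452
grip_force: 0.0
time: 29.65
position: [0.4488, 0.1257, 0.2236]
ft_force: [-0.1, 0.9, 0.2]
finger_gap: 0.0452
[[323. 219.]
 [323. 199.]]
[[  230     0   190   320 27612]
 [  313   184    23    57  1260]] [[324.35339707  93.86748515]
 [324.06825397 212.58730159]]
```

The bar stands where expected: (324,213) seen, between the projected bar top (323,219) and base (323,199). A numeric check on the bystanders and the crate stamp before handing in.

Run:
```python
from h import *
from m import rect,comp,show
b0={'top':cv2.imread('pics/top0.png'),'scene':cv2.imread('pics/scene0.png')}
reg={'top':dict(cutter=(364,260,404,300),mug=(475,180,530,238),spat=(390,318,505,415),roll2=(322,124,357,158),brush=(128,296,217,346),roll1=(102,219,142,257)),
 'scene':dict(cutter=(226,230,264,270),jar=(322,260,352,302),mug=(130,328,186,382),spat=(120,175,198,272),roll2=(340,325,381,366),brush=(345,136,423,160),roll1=(448,155,484,190))}
for n in b0:
    d=grab(n); im=d['image'][:,:,::-1]
    for k,(x0,y0,x1,y1) in reg[n].items():
        a=cv2.cvtColor(b0[n][y0:y1,x0:x1],6).astype(np.float32); b=cv2.cvtColor(np.ascontiguousarray(im[y0:y1,x0:x1]),6).astype(np.float32)
        s,r=cv2.phaseCorrelate(a,b,cv2.createHanningWindow(a.shape[::-1],cv2.CV_32F)); print(n,k,np.round(s,2),round(r,2))
    hsv=cv2.cvtColor(d['image'],cv2.COLOR_RGB2HSV); v=hsv[...,2].astype(int); s=hsv[...,1].astype(int)
    p=proj(d,[.613,-.2526,.022])[0].astype(int); show(n+' crate foot',rect(d,comp((s<80)&(v>110),(p[0]-20,p[1]-20,p[0]+20,p[1]+20)),.022))
```

```text
top cutter [-0.18  0.26] 0.78
top mug [-0.02  0.08] 0.89
top spat [0.05 0.07] 1.15
top roll2 [0.   0.11] 1.16
top brush [-2.84  9.13] 0.06
top roll1 [ 65.14 -36.23] 0.0
top crate foot c [ 611.2 -251.4] size [61.6 61.7] ang 80.3
scene cutter [0.01 0.01] 1.0
scene jar [0.03 0.51] 1.0
scene mug [-0.01 -0.  ] 0.99
scene spat [-0.02 -0.01] 0.99
scene roll2 [0.45 0.51] 0.94
scene brush [0.07 0.04] 0.87
scene roll1 [ 0.12 -0.02] 0.99
scene crate foot c [ 613.2 -253.8] size [57.9 58.1] ang 80.3
```

The bystanders haven't moved (brush and roll_1 are hidden from the top camera, but unmoved in the scene view). The 58 mm stamp lies flat in the crate.

```bash
python3 -c "
from workcell import ctrl, cams
print(ctrl.finish_job())"
```

```text
the job is handed in; nothing more can be done
None
```

Job handed in at about 30 s of the 72 s allowed: the stamp stopped at the gauge's mouth is in the crate, the one that passed stands on the board clear beyond the gauge, and the other things have not moved.

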